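# Rack a rod of unfired ceramic sleeves

## Task

A rod of unfired ceramic sleeves has just been threaded and lies on the green stand. Put it into the free place of the carrier frame, both ends down in their vee rests like the rods already there. The sleeves are still soft clay: pinch them only lightly, lay the rod down softly instead of dropping or pressing it, and do not disturb the rods already racked.

Things in the scene. Friction and masses are not known exactly. Their poses are not given: they have to be found in the camera images.
- new_rod: new rod, loose, 0.2-0.35 kg, level in the stand's vees, axis 60 mm up. Steel, 8 dia x 200 mm; five cream clay sleeves 30 mm dia over its middle 104 mm; brass collars 14 mm dia on the last 6 mm of each end. Clay spoils if pinched over 50 N a side (30 N carries it), pressed or knocked on frame, bench or rods over 50 N, or let fall over 8 mm. Origin: mid-rod on its axis; x along it (ends alike).
- stand: threading stand, fixed: green base plate 190 x 90 x 10 mm with two aluminium vee rests (the same as the frame's, 78 mm to each side of the middle, 12 mm long) that hold a rod's bare steel, its axis 60 mm above the bench. Origin: centre of the underside; x along the rod it holds.
- rack: carrier frame, fixed, 172 x 360 mm, corner posts 104 mm tall, blue end plates up to 55 mm, floor sheet 13 mm up. Rods lie along its x, side by side along its y, 75 mm apart. Vee rests 78 mm to each side of the middle: 12 mm long, mouth 28 mm, sides at 50 degrees, bottom 62 and top 79 mm above the bench; sleeves hang free between, collars 10 mm outside the rests. Origin: centre of the underside.
- place1 (a point): first place of the frame: where the middle of a seated rod lies (68 mm above the bench), 112.5 mm from the frame's middle towards its -y. Three of the four places are taken, one is free.
- place2 (a point): second place, 37.5 mm from the frame's middle towards its -y; otherwise as place1.
- place3 (a point): third place, 37.5 mm from the frame's middle towards its +y; otherwise as place1.
- place4 (a point): fourth place, 112.5 mm from the frame's middle towards its +y; otherwise as place1.
- rod_a: a rod already racked, loose, just like the new rod, in one of the four places. Origin: its middle, on its axis; x along the rod.
- rod_b: another racked rod, as rod_a.
- rod_c: another racked rod, as rod_a.
Not all that is in view belongs to the job. What is shaped like the new_rod but black or orange is not meant.

How it is judged:
By the outcome, as a careful person would: the job done as asked, in the order asked, and still so for the second after the job is handed in, with the robot touching nothing.
It also fails if it takes over 38 s, if anything falls off the work surface, if the arm or the gripper's body presses on something with over 40 N, if the wrist force passes 120 N, or if a joint passes its speed limit or range.

## Robot

A 7-joint arm with a two-finger parallel gripper is mounted at the origin on the work surface. World frame = base frame: x ahead of the robot, y to its left, z up, the work surface at z = 0. Lengths are in m, angles in rad, forces in N, time in s.
With the tool pointing down it reaches from about 0.35 to 0.775 m from the base axis. Payload 3.1 kg.
Tool frame: the origin (TCP) lies at the very end of the fingers, on their centre line; the grasp point (between the pads) lies 19 mm behind it (robot.grasp_offset is the distance from the TCP to the grasp point, in m); z points along the fingers, y is the line along which they close (so a half turn about z gives the same grasp; the last joint's range is limited). The gripper opens to 85 mm and grips with 20 to 120 N. Pads are 22 mm wide; open, the fingers measure 114 mm over their backs; the gripper's body (76 mm by 85 mm) begins 54 mm behind the grasp point. The pads swing forward as they close: fully open they stand 13 mm farther back than shut.
Start: joints at [1.18, 0.311, 0.014, 1.512, -0.004, 1.319, -0.027], TCP at [0.188, -0.517, 0.231] pointing down, gripper open.
Joint ranges: [-2.7, 2.7], [-0.3, 1.91], [-1.27, 1.3], [0.12, 2.57], [-1.44, 4.58], [0.2, 2.03], [-3.05, 3.05]. Speed limits (rad/s): [2.79, 2.79, 3.14, 3.14, 3.14, 3.14, 3.14].

## Interface

Orientations are given as a rotation vector (axis times angle).
In Python, from plant import robot gives the robot as it stands.
- The arm moves only by the tool servo_tool, never from a script. Its argument "motion" is a list of rows, each an object of numbers: "gripper": the finger opening in mm, from 0 to 85.4; "x", "y", "z": the shift along the world's x, y, z in mm; "twist": the turn about the world's z in rad. A call has 1 to 20 rows; each row shifts and turns the commanded pose from where the row before left it; what a row does not reach is not made up. A row lasts 1/10 s, in which the tool goes at most 50 mm and 8.59 degrees, less where a joint would pass 70% of its speed; a pose out of reach is approached as far as the arm can. A call is refused whole if a number of a shift passes 50 or a number of a turn 0.15, either way. A call with a gripper value outside its range is refused whole. The fingers move at their own pace and stop on an object; "squeeze" is the grip in N (left out, the last holds). Time passes only in rows, so rows that do not move let the fingers close. It gives the time, the measured TCP pose, the force, the opening and the grip force at its end, in the units of the state.
- robot.state(): the state, without advancing time (a new reading comes with each control period).
- robot.snapshot(name): name is "scene" or "top" or "wrist"; returns a dict with "img" (480x640x3 uint8, red, green, blue), "range_z" (480x640 float32, m along the optical axis (not along the pixel's ray), 0 where there is no reading), "mtx" (3x3 intrinsics, pixels), "R" (3x3) and "t" (3): a world point X has camera coordinates R X + t. Camera axes: x right, y down, z forward; pixel columns grow to the right and rows downward; lengths in m; the calibration is good to about 2 mm. A picture is of the moment at which its call begins.
- robot.close_job(): hands the job in; it is judged then, once.
The state is a dict: "clock": time; "qpos": joint angles; "joint_velocities": joint speeds; "tau": joint torques, N m; "tcp_pos": TCP position; "tool_rot": TCP orientation; "ft_force": force on the tool from outside, world axes, zero at the start; "ft_torque": the same for the moment, N m; "opening": finger opening in m; "gripper_force": force on a finger pad.
Only numpy, scipy, OpenCV 4.12 (cv2) and the standard library are available. Lean on these libraries where they do the work, as an engineer would, in place of code of your own. Each camera call takes 0.05 s, during which the arm holds its last target. There are 200 camera calls.

## Working session

There is one attempt and no reset: what is moved stays moved. The work goes in short steps, Python scripts to look and compute and a tool call to move; the robot and the scene stay as the last step left them, time stands still between calls to the robot, and variables do not carry over. Pictures are saved under pics/ and viewed, at most 10 in all, crops included, and the job is handed in when it is done.

Besides the shell and the picture viewer there is one more tool, called as name([rows], argument=value, ...), one row to a line, values as JSON. servo_tool: Moves the arm, as the interface text tells. Its arguments: {"type":"object","properties":{"motion":{"type":"array"},"squeeze":{"type":"number"}},"required":["motion"]}

```bash
mkdir -p pics; ls
python3 - <<'E'
from plant import robot
import cv2,numpy as np
for n in ("scene","top"):
    s=robot.snapshot(n); cv2.imwrite(f"pics/{n}0.png",s["img"][:,:,::-1]); np.savez(f"{n}0.npz",**s)
st=robot.state(); print(st["clock"],st["tcp_pos"],st["tool_rot"],st["opening"],robot.grasp_offset)
E
```

```text
pics
0.1 [ 0.18778713 -0.51624133  0.23032478] [-3.09183377e+00 -5.44934511e-01  7.03671345e-04] 0.08530061241314044 0.0187
```

View pics/scene0.png

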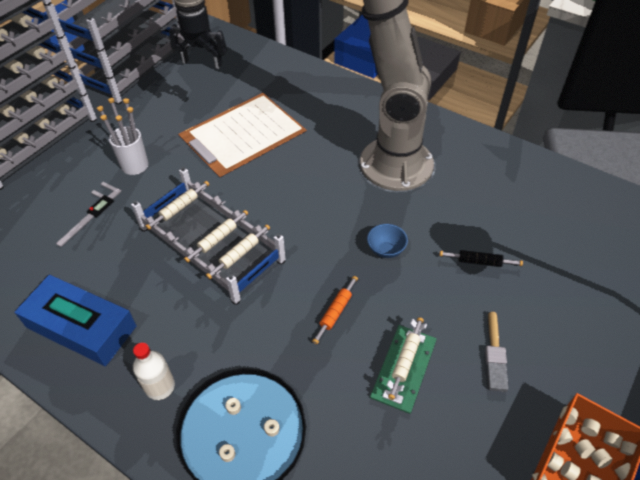

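View pics/top0.png

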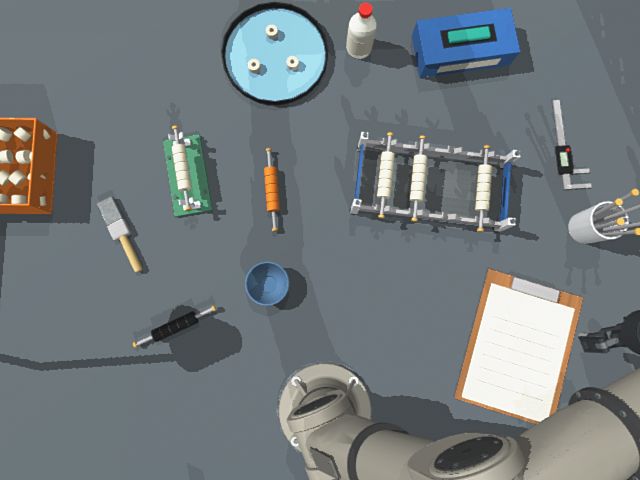

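Candidates in the top view: the cream rod on the green stand (181,168), the orange rod (272,190), the black rod (175,328), and racked cream rods (386,175), (419,178) and (484,187). I choose the one on the green stand. The free place is about (452,182).

```bash
cat > h.py <<'E'
import numpy as np,cv2
def cast(s,uv,z):
    K,R,t=s["mtx"],s["R"],s["t"]
    uv=np.atleast_2d(uv).astype(float)
    d=np.c_[uv,np.ones(len(uv))]@np.linalg.inv(K).T@R
    c=-R.T@t
    return c+d*((z-c[2])/d[:,2])[:,None]
def rods(s,box,z,minA=200):
    "sleeve blobs (cream) in pixel box -> centre & axis angle on plane z"
    u0,v0,u1,v1=box
    hsv=cv2.cvtColor(s["img"],cv2.COLOR_RGB2HSV)
    m=cv2.inRange(hsv,(12,12,150),(35,110,255)); k=np.zeros_like(m);k[v0:v1,u0:u1]=m[v0:v1,u0:u1]
    k=cv2.morphologyEx(k,cv2.MORPH_CLOSE,np.ones((3,3)))
    n,l,st,c=cv2.connectedComponentsWithStats(k)
    out=[]
    for i in range(1,n):
        if st[i,4]<minA: continue
        v,u=np.where(l==i)
        P=cast(s,np.c_[u,v],z)[:,:2]
        r=cv2.minAreaRect((P*1000).astype(np.float32))
        b=cv2.boxPoints(r); e=b[1]-b[0]; f=b[2]-b[1]; e=e if np.hypot(*e)>np.hypot(*f) else f
        if e[0]<0:e=-e
        out.append((np.round([u.mean(),v.mean()]),np.round(r[0],1),np.round(sorted(r[1]),1),round(float(np.arctan2(e[1],e[0])),3)))
    return out
def brass(s,box,z):
    u0,v0,u1,v1=box
    hsv=cv2.cvtColor(s["img"],cv2.COLOR_RGB2HSV)
    m=cv2.inRange(hsv,(8,110,90),(28,255,255)); k=np.zeros_like(m);k[v0:v1,u0:u1]=m[v0:v1,u0:u1]
    n,l,st,c=cv2.connectedComponentsWithStats(k)
    return [(np.round(c[i],1),st[i,4],np.round(cast(s,c[i],z)[0][:2]*1000,1)) for i in range(1,n) if st[i,4]>=5]
E
python3 - <<'E'
from h import *
for n,b1,b2 in (("top",(150,115,220,225),(350,120,525,245)),("scene",(370,300,440,410),(130,170,290,300))):
    s=dict(np.load(n+"0.npz")); print(n,"cam",-s["R"].T@s["t"])
    for b,z in ((b1,.06),(b2,.068)):
        for r in rods(s,b,z,100): print(r)
        for r in brass(s,b,z+.003): print("  brass",r)
s=dict(np.load("top0.npz"));im=s["img"][:,:,::-1]
a=cv2.resize(im[115:225,150:220],None,fx=5,fy=5,interpolation=2);b=cv2.resize(im[120:245,340:530],None,fx=2.3,fy=2.3,interpolation=2)
H=max(a.shape[0],b.shape[0]);o=np.zeros((H,a.shape[1]+b.shape[1],3),np.uint8);o[:a.shape[0],:a.shape[1]]=a;o[:b.shape[0],a.shape[1]:]=b
print(o.shape);cv2.imwrite("pics/crop.png",o)
E
```

```text
top cam [0.22256289 0.02859979 1.22586581]
(array([181., 166.]), array([551.2, 332.9]), array([ 27., 110.]), 0.186)
  brass (array([174.4, 126.8]), np.int32(15), array([643.7, 349.2]))
  brass (array([188.1, 208.1]), np.int32(14), array([452.1, 310.7]))
(array([386., 174.]), array([ 532.5, -137.2]), array([ 28.8, 108.9]), -0.124)
(array([418., 177.]), array([ 525.6, -212.2]), array([ 29.7, 108.5]), -0.116)
(array([483., 187.]), array([ 502.6, -360.6]), array([ 30.3, 108.3]), -0.119)
  brass (array([389.5, 133.5]), np.int32(16), array([ 626.7, -148.4]))
  brass (array([421.8, 136.8]), np.int32(13), array([ 619.1, -222.8]))
  brass (array([486.2, 146.3]), np.int32(16), array([ 596.9, -371. ]))
  brass (array([380.8, 215.9]), np.int32(18), array([ 433.5, -125.2]))
  brass (array([414. , 219.1]), np.int32(19), array([ 426.4, -200. ]))
  brass (array([479.7, 229. ]), np.int32(19), array([ 404.1, -347.5]))
scene cam [1.13137698 0.52119801 1.20333988]
(array([407., 356.]), array([544.2, 330.9]), array([ 27.7, 114.3]), 0.203)
  brass (array([420.2, 319.1]), np.int32(13), array([452.3, 312.1]))
  brass (array([391.3, 396.3]), np.int32(22), array([643.7, 349.4]))
(array([179., 204.]), array([ 495.9, -361.4]), array([ 35.9, 111.7]), -0.113)
(array([217., 234.]), array([ 518.6, -212.9]), array([ 35.4, 111.5]), -0.114)
(array([239., 250.]), array([ 525.8, -137.8]), array([ 33.1, 111.3]), -0.117)
  brass (array([221.5, 171.9]), np.int32(77), array([ 351.1, -341. ]))
  brass (array([206.5, 182.5]), np.int32(10), array([ 403.1, -348.7]))
  brass (array([245.7, 211.9]), np.int32(10), array([ 426. , -198.7]))
  brass (array([147.9, 226.4]), np.int32(16), array([ 597.9, -370.5]))
  brass (array([267.3, 226.4]), np.int32(11), array([ 433.4, -124.7]))
  brass (array([186.6, 259.2]), np.int32(18), array([ 620.1, -222.2]))
  brass (array([208.5, 275.6]), np.int32(22), array([ 627.1, -148. ]))
(550, 787, 3)
```

View pics/crop.png

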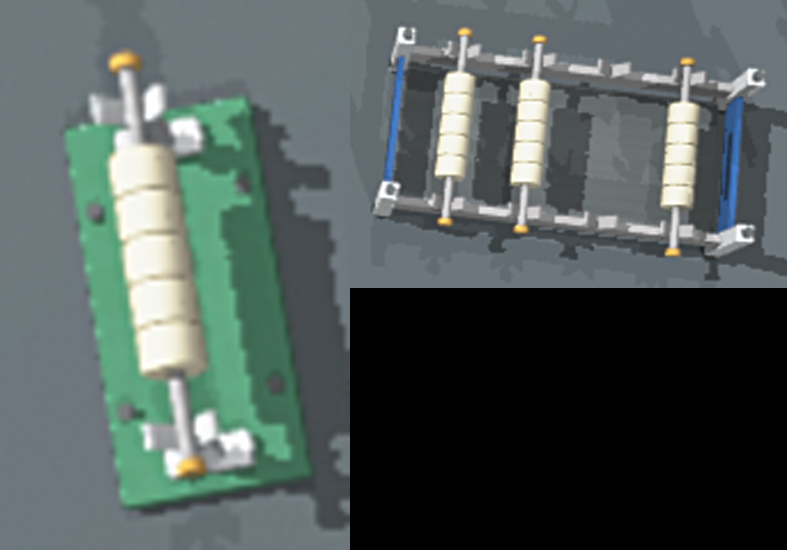

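The crop confirms the cream rod in the green stand. The free place in the frame is the third from the left. I start the traverse and get the frame middle from the post tops.

Run:
```python
from h import *
s=dict(np.load("top0.npz"))
p=cast(s,[[364,136],[516,155],[356.5,205],[508.7,222]],.104)[:,:2]*1000
print(p.round(),p.mean(0),np.hypot(*(p[0]-p[1])),np.hypot(*(p[0]-p[2])))
```

```text
[[ 609.  -86.]
 [ 566. -425.]
 [ 452.  -68.]
 [ 415. -401.]] [ 510.42924937 -245.10505507] 341.90362655406614 158.415096380388
```

servo_tool([
  {"gripper": 62,"x": 18,"y": 42,"twist": -0.0075},
  {"x": 18,"y": 42,"twist": -0.0075},
  {"x": 18,"y": 42,"twist": -0.0075},
  {"x": 18,"y": 42,"twist": -0.0075},
  {"x": 18,"y": 42,"twist": -0.0075},
  {"x": 18,"y": 42,"twist": -0.0075},
  {"x": 18,"y": 42,"twist": -0.0075},
  {"x": 18,"y": 42,"twist": -0.0075},
  {"x": 18,"y": 42,"twist": -0.0075},
  {"x": 18,"y": 42,"twist": -0.0075},
  {"x": 18,"y": 42,"twist": -0.0075},
  {"x": 18,"y": 42,"twist": -0.0075},
  {"x": 18,"y": 42,"twist": -0.0075},
  {"x": 18,"y": 42,"twist": -0.0075},
  {"x": 18,"y": 42,"twist": -0.0075},
  {"x": 18,"y": 42,"twist": -0.0075},
  {"x": 18,"y": 42,"twist": -0.0075},
  {"x": 18,"y": 42,"twist": -0.0075},
  {"x": 18,"y": 42,"twist": -0.0075},
  {"x": 18,"y": 42,"twist": -0.0075},
])

```text
$.motion[0]: bad value
```

servo_tool([
  {"gripper": 62,"x": 18,"y": 42,"z": 0,"twist": -0.0075},
], squeeze=30)

```text
clock: 0.2
tcp_pos: [0.2015, -0.4789, 0.2298]
tool_rot: [3.097, 0.518, -0.006]
ft_force: [-0.1, -0.3, 0.0]
opening: 0.0733
gripper_force: 0.0
```

servo_tool([
  {"gripper": 62,"x": 18,"y": 42,"z": 0,"twist": -0.0075},
  {"gripper": 62,"x": 18,"y": 42,"z": 0,"twist": -0.0075},
  {"gripper": 62,"x": 18,"y": 42,"z": 0,"twist": -0.0075},
  {"gripper": 62,"x": 18,"y": 42,"z": 0,"twist": -0.0075},
  {"gripper": 62,"x": 18,"y": 42,"z": 0,"twist": -0.0075},
  {"gripper": 62,"x": 18,"y": 42,"z": 0,"twist": -0.0075},
  {"gripper": 62,"x": 18,"y": 42,"z": 0,"twist": -0.0075},
  {"gripper": 62,"x": 18,"y": 42,"z": 0,"twist": -0.0075},
  {"gripper": 62,"x": 18,"y": 42,"z": 0,"twist": -0.0075},
  {"gripper": 62,"x": 18,"y": 42,"z": 0,"twist": -0.0075},
  {"gripper": 62,"x": 18,"y": 42,"z": 0,"twist": -0.0075},
  {"gripper": 62,"x": 18,"y": 42,"z": 0,"twist": -0.0075},
  {"gripper": 62,"x": 18,"y": 42,"z": 0,"twist": -0.0075},
  {"gripper": 62,"x": 18,"y": 42,"z": 0,"twist": -0.0075},
  {"gripper": 62,"x": 18,"y": 42,"z": 0,"twist": -0.0075},
  {"gripper": 62,"x": 18,"y": 42,"z": 0,"twist": -0.0075},
  {"gripper": 62,"x": 18,"y": 42,"z": 0,"twist": -0.0075},
  {"gripper": 62,"x": 18,"y": 42,"z": 0,"twist": -0.0075},
  {"gripper": 62,"x": 18,"y": 42,"z": 0,"twist": -0.0075},
], squeeze=30)

```text
clock: 2.1
tcp_pos: [0.5486, 0.3242, 0.2303]
tool_rot: [3.125, 0.31, -0.002]
ft_force: [0.8, 0.0, 0.6]
opening: 0.0619
gripper_force: 0.0
```

Run:
```python
from h import *
from plant import robot
from scipy.spatial.transform import Rotation as Ro
s=robot.snapshot("wrist"); cv2.imwrite("pics/w1.png",s["img"][:,:,::-1]); np.savez("w1.npz",**s)
st=robot.state(); X=Ro.from_rotvec(st["tool_rot"]).as_matrix(); print(st["tcp_pos"],np.arctan2(X[1,0],X[0,0]),X[:,2],st["joint_velocities"].round(2) if hasattr(st["joint_velocities"],'round') else 0)
for r in rods(s,(0,0,640,480),.06,800): print(r)
for r in brass(s,(0,0,640,480),.061): print("  brass",r)
```

```text
[0.547884   0.33396621 0.22802016] 0.20623809388839537 [-0.00296017  0.00900911 -0.99995504] [ 0.07 -0.08 -0.03  0.17 -0.09  0.03  0.1 ]
(array([321., 209.]), array([543.7, 330.2]), array([ 29.1, 115.1]), 0.188)
  brass (array([315.5,  91.5]), np.int32(142), array([644.5, 349.4]))
  brass (array([524.5, 183.6]), np.int32(103), array([607.4, 162.3]))
  brass (array([501.1, 275.2]), np.int32(3192), array([524.2, 154.5]))
  brass (array([315.1, 313.5]), np.int32(109), array([453.3, 312.7]))
  brass (array([167.2, 326.1]), np.int32(253), array([413. , 447.6]))
```

View pics/w1.png

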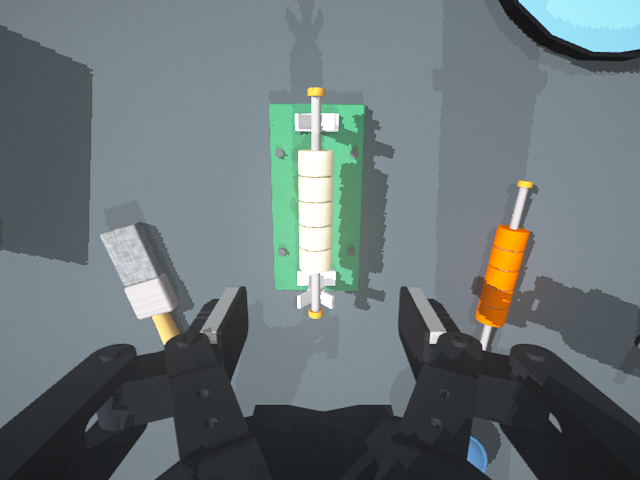

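The wrist view shows the cream rod under the tool, sleeves near (316,210) and collars at (315,91) and (315,313). Its middle is about (548.5, 330.7) mm at angle 0.194. I descend part way and let the arm settle.

servo_tool([
  {"gripper": 62,"x": 0,"y": 3,"z": -30,"twist": -0.005},
  {"gripper": 62,"x": 0,"y": 3,"z": -30,"twist": 0},
  {"gripper": 62,"x": 0,"y": 0,"z": -30,"twist": 0},
  {"gripper": 62,"x": 0,"y": 0,"z": 0,"twist": 0},
  {"gripper": 62,"x": 0,"y": 0,"z": 0,"twist": 0},
  {"gripper": 62,"x": 0,"y": 0,"z": 0,"twist": 0},
])

```text
clock: 2.75
tcp_pos: [0.549, 0.3298, 0.1434]
tool_rot: [-3.125, -0.303, -0.005]
ft_force: [0.3, 0.9, -0.5]
opening: 0.0616
gripper_force: 0.0
```

```bash
cat > s.py <<'E'
from h import *
from plant import robot
from scipy.spatial.transform import Rotation as Ro
def st():
    s=robot.state(); X=Ro.from_rotvec(s["tool_rot"]).as_matrix()
    print(s["clock"],(np.array(s["tcp_pos"])*1000).round(1),"ang",round(np.arctan2(X[1,0],X[0,0]),4),"z",X[:,2].round(4),"F",np.round(s["ft_force"],1),np.round(s["ft_torque"],2),"op",round(s["opening"]*1000,1),s["gripper_force"],"v",np.abs(s["joint_velocities"]).max().round(3))
E
python3 -c "from s import *;st()"
```

```text
2.75 [549.  329.8 143.4] ang 0.1934 z [ 0.0027  0.0021 -1.    ] F [ 0.3  0.9 -0.5] [-0.02  0.05  0.02] op 61.6 0.0 v 0.013
```

servo_tool([
  {"gripper": 62,"x": 0,"y": 1,"z": -25,"twist": 0},
  {"gripper": 62,"x": 0,"y": 0,"z": -25,"twist": 0},
  {"gripper": 62,"x": 0,"y": 0,"z": -25,"twist": 0},
  {"gripper": 62,"x": 0,"y": 0,"z": -15,"twist": 0},
  {"gripper": 62,"x": 0,"y": 0,"z": -8,"twist": 0},
  {"gripper": 62,"x": 0,"y": 0,"z": 0,"twist": 0},
  {"gripper": 62,"x": 0,"y": 0,"z": 0,"twist": 0},
  {"gripper": 62,"x": 0,"y": 0,"z": 0,"twist": 0},
])

```text
clock: 3.55
tcp_pos: [0.5489, 0.331, 0.045]
tool_rot: [-3.125, -0.304, -0.004]
ft_force: [-0.2, -0.2, -0.2]
opening: 0.0618
gripper_force: 0.0
```

```bash
python3 -c "from s import *;st()"
```

```text
3.55 [548.9 331.   45. ] ang 0.1938 z [ 0.0024  0.0017 -1.    ] F [-0.2 -0.2 -0.2] [ 0.03 -0.04  0.04] op 61.8 0.0 v 0.006
```

servo_tool([
  {"gripper": 50,"x": 0,"y": 0,"z": -3,"twist": 0},
  {"gripper": 42,"x": 0,"y": 0,"z": 0,"twist": 0},
  {"gripper": 37,"x": 0,"y": 0,"z": 0,"twist": 0},
  {"gripper": 34,"x": 0,"y": 0,"z": 0,"twist": 0},
  {"gripper": 32,"x": 0,"y": 0,"z": 0,"twist": 0},
  {"gripper": 30,"x": 0,"y": 0,"z": 0,"twist": 0},
  {"gripper": 28,"x": 0,"y": 0,"z": 0,"twist": 0},
  {"gripper": 24,"x": 0,"y": 0,"z": 0,"twist": 0},
  {"gripper": 20,"x": 0,"y": 0,"z": 0,"twist": 0},
  {"gripper": 20,"x": 0,"y": 0,"z": 0,"twist": 0},
  {"gripper": 20,"x": 0,"y": 0,"z": 0,"twist": 0},
], squeeze=30)

```text
clock: 4.65
tcp_pos: [0.548, 0.3304, 0.0405]
tool_rot: [-3.126, -0.304, -0.0]
ft_force: [-0.9, 0.3, 2.3]
opening: 0.0291
gripper_force: 29.6
```

```bash
python3 -c "from s import *;st()"
```

```text
4.65 [548.  330.4  40.5] ang 0.194 z [ 1.e-04  5.e-04 -1.e+00] F [-0.9  0.3  2.3] [ 0.09  0.13 -0.07] op 29.1 29.642828262294643 v 0.002
```

servo_tool([
  {"gripper": 20,"x": 0,"y": 0,"z": 4,"twist": 0},
  {"gripper": 20,"x": 0,"y": 0,"z": 8,"twist": 0},
  {"gripper": 20,"x": 0,"y": 0,"z": 14,"twist": 0},
  {"gripper": 20,"x": 0,"y": 0,"z": 20,"twist": 0},
  {"gripper": 20,"x": 0,"y": 0,"z": 25,"twist": 0},
  {"gripper": 20,"x": 0,"y": 0,"z": 25,"twist": 0},
  {"gripper": 20,"x": 0,"y": 0,"z": 20,"twist": 0},
  {"gripper": 20,"x": 0,"y": 0,"z": 14,"twist": 0},
  {"gripper": 20,"x": 0,"y": 0,"z": 0,"twist": 0},
  {"gripper": 20,"x": 0,"y": 0,"z": 0,"twist": 0},
  {"gripper": 20,"x": 0,"y": 0,"z": 0,"twist": 0},
])

```text
clock: 5.75
tcp_pos: [0.5473, 0.3293, 0.1687]
tool_rot: [3.125, 0.304, -0.004]
ft_force: [-1.2, -0.1, -3.4]
opening: 0.029
gripper_force: 30.0
```

Run:
```python
from s import *
st()
z=robot.state()["tcp_pos"][2]+.019
s=robot.snapshot("wrist"); np.savez("w2.npz",**s)
for r in rods(s,(200,0,440,480),z,800): print(r)
for r in brass(s,(220,0,420,480),z): print("  brass",r)
s=robot.snapshot("scene"); np.savez("sc2.npz",**s)
for r in brass(s,(340,230,470,420),z): print("  brass",r)
```

```text
5.75 [547.3 329.3 168.7] ang 0.194 z [-0.0025 -0.002  -1.    ] F [-1.2 -0.1 -3.4] [-0.02 -0.02 -0.03] op 29.0 29.98882518033497 v 0.007
(array([329., 307.]), array([555.4, 333.2]), array([34.2, 92.2]), 0.183)
  brass (array([323.6,  34. ]), np.int32(1142), array([644.3, 348.2]))
  brass (array([354.8, 277.4]), np.int32(14), array([513.7, 175.6]))
  brass (array([344.1, 297.1]), np.int32(174), array([566.6, 183.5]))
  brass (array([396.9, 367. ]), np.int32(25), array([641.3, 347.9]))
```

servo_tool([
  {"gripper": 20,"x": -2,"y": -10,"z": 0,"twist": -0.0156},
  {"gripper": 20,"x": -2,"y": -20,"z": 0,"twist": -0.0156},
  {"gripper": 20,"x": -2,"y": -30,"z": 0,"twist": -0.0156},
  {"gripper": 20,"x": -2,"y": -35,"z": 0,"twist": -0.0156},
  {"gripper": 20,"x": -2,"y": -35,"z": 0,"twist": -0.0156},
  {"gripper": 20,"x": -2,"y": -35,"z": 0,"twist": -0.0156},
  {"gripper": 20,"x": -2,"y": -35,"z": 0,"twist": -0.0156},
  {"gripper": 20,"x": -2,"y": -35,"z": 0,"twist": -0.0156},
  {"gripper": 20,"x": -2,"y": -35,"z": 0,"twist": -0.0156},
  {"gripper": 20,"x": -2,"y": -35,"z": 0,"twist": -0.0156},
  {"gripper": 20,"x": -2,"y": -35,"z": 0,"twist": -0.0156},
  {"gripper": 20,"x": -2,"y": -35,"z": 0,"twist": -0.0156},
  {"gripper": 20,"x": -2,"y": -35,"z": 0,"twist": -0.0156},
  {"gripper": 20,"x": -2,"y": -35,"z": 0,"twist": -0.0156},
  {"gripper": 20,"x": -2,"y": -35,"z": 0,"twist": -0.0156},
  {"gripper": 20,"x": -2,"y": -35,"z": 0,"twist": -0.0156},
  {"gripper": 20,"x": -2,"y": -35,"z": 0,"twist": -0.0156},
  {"gripper": 20,"x": -2,"y": -30,"z": 0,"twist": -0.0156},
  {"gripper": 20,"x": -2,"y": -20,"z": 0,"twist": -0.0156},
  {"gripper": 20,"x": -2,"y": -14,"z": 0,"twist": -0.0156},
])

```text
clock: 7.85
tcp_pos: [0.5069, -0.2858, 0.1699]
tool_rot: [3.136, -0.191, -0.002]
ft_force: [0.3, -0.1, -2.6]
opening: 0.029
gripper_force: 30.1
```

servo_tool([
  {"gripper": 20,"x": 0,"y": 0,"z": 0,"twist": 0},
  {"gripper": 20,"x": 0,"y": 0,"z": 0,"twist": 0},
  {"gripper": 20,"x": 0,"y": 0,"z": 0,"twist": 0},
])

```text
clock: 8.15
tcp_pos: [0.5088, -0.281, 0.1705]
tool_rot: [-3.135, 0.179, -0.001]
ft_force: [0.2, 0.7, -3.0]
opening: 0.0289
gripper_force: 30.1
```

Run:
```python
from s import *
st()
s=robot.snapshot("wrist"); np.savez("w3.npz",**s); cv2.imwrite("pics/w3.png",s["img"][:,:,::-1])
for r in rods(s,(0,0,640,480),.068,600): print(r)
for z in (.07,.1875):
  for r in brass(s,(0,0,640,480),z): print("  brass",z,r,s["range_z"][int(r[0][1]),int(r[0][0])])
```

```text
8.15 [ 508.8 -281.   170.5] ang -0.1143 z [ 5.0e-04  1.8e-03 -1.0e+00] F [ 0.2  0.7 -3. ] [ 0.05 -0.09  0.01] op 28.9 30.147299965610728 v 0.008
(array([218., 225.]), array([ 521., -210.]), array([ 28.4, 110.3]), -0.122)
(array([106., 226.]), array([ 528.5, -132.9]), array([ 27.9, 110.7]), -0.121)
(array([440., 230.]), array([ 498. , -359.6]), array([ 30.8, 110. ]), -0.121)
(array([319., 272.]), array([ 471.6, -274. ]), array([ 57.8, 142.1]), -0.135)
(array([316., 396.]), array([ 383.5, -261.9]), array([37.5, 52.9]), 1.493)
(array([468., 454.]), array([ 303.1, -379.8]), array([11. , 69.4]), 0.623)
  brass 0.07 (array([322.9,  32.5]), np.int32(1007), array([ 633.8, -294.8])) 0.104576856
  brass 0.07 (array([209.3,  71.2]), np.int32(229), array([ 620.8, -223.8])) 0.22014612
  brass 0.07 (array([87.4, 74.2]), np.int32(266), array([ 627.8, -149.7])) 0.22083576
  brass 0.07 (array([454. ,  81.3]), np.int32(252), array([ 597.9, -371.1])) 0.22139224
  brass 0.07 (array([131.9, 352.4]), np.int32(185), array([ 434.9, -126.5])) 0.27531072
  brass 0.07 (array([491.3, 404. ]), np.int32(265), arr
[... 228 characters left out ...]
ay([322.9,  32.5]), np.int32(1007), array([ 607.8, -292. ])) 0.104576856
  brass 0.1875 (array([209.3,  71.2]), np.int32(229), array([ 601.1, -255.4])) 0.22014612
  brass 0.1875 (array([87.4, 74.2]), np.int32(266), array([ 604.6, -217.2])) 0.22083576
  brass 0.1875 (array([454. ,  81.3]), np.int32(252), array([ 589.3, -331.4])) 0.22139224
  brass 0.1875 (array([131.9, 352.4]), np.int32(185), array([ 505.2, -205.3])) 0.27531072
  brass 0.1875 (array([491.3, 404. ]), np.int32(265), array([ 465.1, -344.3])) 0.37139785
  brass 0.1875 (array([624.5, 421.4]), np.int32(574), array([ 450.2, -398.8])) 0.37627086
  brass 0.1875 (array([443.5, 429.9]), np.int32(162), array([ 454.3, -324.7])) 0.37997106
```

View pics/w3.png

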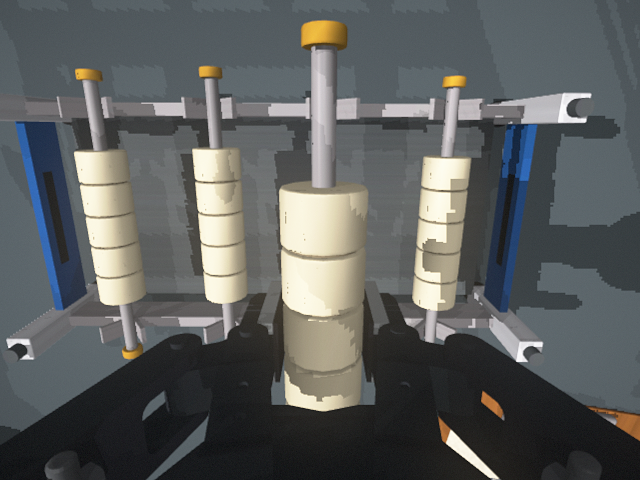

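The wrist view shows the held rod over the free gap, its far collar at (323,33), between the racked rods at (218,225) and (440,230). It needs about 5 mm more towards -y. I check the along-axis position against the far rests.

Run:
```python
from h import *
a=-.119; R=np.array([[np.cos(a),np.sin(a)],[-np.sin(a),np.cos(a)]])
s=dict(np.load("w3.npz"))
def bk(uv):
    u,v=uv; z=s["range_z"][v,u]; c=np.linalg.inv(s["mtx"])@[u,v,1]*z; return s["R"].T@(c-s["t"])
# rack-axis coordinate of points on columns crossing far and near rails
for u in (150,165,245,280,345,390,400,250,262,150):
    P=np.array([bk((u,v)) for v in range(85,350)])
    ax=P[:,:2]@R[0]*1000; ok=(P[:,2]>.055)&(P[:,2]<.085)
    for lo,hi in ((85,135),(270,350)):
        k=ok[lo-85:hi-85]; q=ax[lo-85:hi-85][k]
        if len(q)>3: print(u,lo,len(q),q.min().round(1),q.max().round(1),P[lo-85:hi-85][k][:,2].max().round(3))
for p in ((607.8,-292),(511.4,-280.9),(620.8,-223.8),(627.8,-149.7),(597.9,-371.1)): print((R@p).round(1))
```

```text
150 85 13 617.9 625.4 0.058
150 270 10 462.6 469.8 0.058
165 85 13 618.0 625.4 0.058
165 270 11 461.9 469.4 0.058
245 85 13 618.1 625.7 0.058
245 270 27 494.1 512.4 0.072
280 85 13 617.6 625.0 0.058
345 85 21 615.5 627.3 0.072
390 85 13 617.8 625.3 0.059
400 85 13 617.8 625.3 0.058
250 85 13 618.1 625.7 0.059
262 85 12 618.2 625.0 0.058
150 85 13 617.9 625.4 0.058
150 270 10 462.6 469.8 0.058
[ 638.2 -217.8]
[ 541.1 -218.2]
[ 643.  -148.5]
[641.1 -74.1]
[ 637.7 -297.5]
```

servo_tool([
  {"gripper": 20,"x": 2,"y": -5.5,"z": 0,"twist": -0.005},
  {"gripper": 20,"x": 0,"y": 0,"z": -10,"twist": 0},
  {"gripper": 20,"x": 0,"y": 0,"z": -18,"twist": 0},
  {"gripper": 20,"x": 0,"y": 0,"z": -22,"twist": 0},
  {"gripper": 20,"x": 0,"y": 0,"z": -22,"twist": 0},
  {"gripper": 20,"x": 0,"y": 0,"z": -15,"twist": 0},
  {"gripper": 20,"x": 0,"y": 0,"z": -8,"twist": 0},
  {"gripper": 20,"x": 0,"y": 0,"z": 0,"twist": 0},
  {"gripper": 20,"x": 0,"y": 0,"z": 0,"twist": 0},
  {"gripper": 20,"x": 0,"y": 0,"z": 0,"twist": 0},
])

```text
clock: 9.2
tcp_pos: [0.511, -0.2898, 0.0765]
tool_rot: [3.135, -0.193, 0.004]
ft_force: [-0.5, -0.1, -2.7]
opening: 0.0293
gripper_force: 30.2
```

Run:
```python
from s import *
st()
a=-.119; R=np.array([[np.cos(a),np.sin(a)],[-np.sin(a),np.cos(a)]])
z=robot.state()["tcp_pos"][2]+.0195
for n,b in (("wrist",(0,0,640,150)),("top",(350,120,525,245)),("scene",(130,180,290,300))):
  s=robot.snapshot(n)
  for r in brass(s,b,.07):
    u,v=r[0]; q=cast(s,r[0],z)[0][:2]*1000
    print(n,r[0],r[1],"at rack z",(R@r[2]).round(1),"at held z",(R@q).round(1))
```

```text
9.2 [ 511.  -289.8   76.5] ang -0.1232 z [ 0.0022 -0.0012 -1.    ] F [-0.5 -0.1 -2.7] [-0.01 -0.    0.05] op 29.3 30.157810898381285 v 0.005
wrist [322.9  32.5] 1003 at rack z [ 646.6 -227. ] at held z [ 640.8 -227. ]
wrist [107.3  44.5] 652 at rack z [ 643.1 -148.2] at held z [ 637.9 -162. ]
wrist [514.  58.] 770 at rack z [ 637.8 -297.4] at held z [ 633.5 -285.1]
top [389.5 133.5] 16 at rack z [640.2 -73.1] at held z [630.7 -70.2]
top [421.8 136.8] 13 at rack z [ 641.6 -147.9] at held z [ 632.  -143.4]
top [459.  137.9] 14 at rack z [ 649.5 -233.6] at held z [ 639.7 -227.2]
top [380.8 215.9] 18 at rack z [445.5 -73. ] at held z [440.4 -70. ]
top [414.2 219.3] 18 at rack z [ 446.9 -148.7] at held z [ 441.8 -144. ]
top [451.2 222.7] 19 at rack z [ 449.4 -232.3] at held z [ 444.1 -225.9]
top [479.5 229. ] 18 at rack z [ 442.7 -296.9] at held z [ 437.6 -289.1]
scene [206.5 182.7] 11 at rack z [ 441.6 -298.5] at held z [ 455.8 -276.9]
scene [223.9 189.3] 10 at rack z [ 428.1 -246.4] at held z [ 442.6 -225.8]
scene [245.3 211.5] 11 at rack z [ 445.7 -149.3] at held z [ 459.9 -130.8]
scene [147.9 226.4] 16 at rack z [ 637.4 -297.7] at held z [ 646.9 -276. ]
scene [267.3 226.4] 11 at rack z [444.6 -73. ] at held z [458.8 -56.3]
scene [163.7 234.3] 12 at rack z [ 628.1 -248.3] at held z [ 637.9 -227.7]
scene [186.6 259.2] 18 at rack z [ 641.7 -147.8] at held z [ 651.3 -129.5]
scene [208.4 275.5] 21 at rack z [639.8 -73.6] at held z [649.5 -56.9]
```

servo_tool([
  {"gripper": 20,"x": 1.5,"y": 3.5,"z": 0,"twist": 0.005},
  {"gripper": 20,"x": 0,"y": 0,"z": 0,"twist": 0},
  {"gripper": 20,"x": 0,"y": 0,"z": -4,"twist": 0},
  {"gripper": 20,"x": 0,"y": 0,"z": -5,"twist": 0},
  {"gripper": 20,"x": 0,"y": 0,"z": -5,"twist": 0},
  {"gripper": 20,"x": 0,"y": 0,"z": -4,"twist": 0},
  {"gripper": 20,"x": 0,"y": 0,"z": -2,"twist": 0},
  {"gripper": 20,"x": 0,"y": 0,"z": 0,"twist": 0},
  {"gripper": 20,"x": 0,"y": 0,"z": 0,"twist": 0},
  {"gripper": 20,"x": 0,"y": 0,"z": 0,"twist": 0},
])

```text
clock: 10.35
tcp_pos: [0.5118, -0.286, 0.0556]
tool_rot: [3.136, -0.185, 0.001]
ft_force: [0.7, -0.4, -2.5]
opening: 0.029
gripper_force: 30.2
```

Run:
```python
from s import *
st()
a=-.119; R=np.array([[np.cos(a),np.sin(a)],[-np.sin(a),np.cos(a)]])
z=robot.state()["tcp_pos"][2]+.0195
for n,b in (("wrist",(0,0,640,150)),("top",(430,120,525,245)),("scene",(130,180,200,300))):
  s=robot.snapshot(n)
  if n=="wrist": cv2.imwrite("pics/w4.png",s["img"][:,:,::-1])
  for r in brass(s,b,.07):
    q=cast(s,r[0],z)[0][:2]*1000
    print(n,r[0],r[1],"at rack z",(R@r[2]).round(1),"at held z",(R@q).round(1))
```

```text
10.35 [ 511.8 -286.    55.6] ang -0.1181 z [ 5.e-04 -3.e-04 -1.e+00] F [ 0.7 -0.4 -2.5] [-0.01  0.03  0.  ] op 29.0 30.157935317256488 v 0.002
wrist [82.6 28.9] 861 at rack z [ 643.2 -148.1] at held z [ 642.1 -151.1]
wrist [322.8  32.6] 1000 at rack z [ 642.2 -222.6] at held z [ 641.1 -222.6]
wrist [560.2  48.1] 1117 at rack z [ 637.8 -297.2] at held z [ 636.8 -294.3]
top [454.5 140.5] 16 at rack z [ 641.9 -223.8] at held z [ 640.1 -222.6]
top [447.4 223.6] 16 at rack z [ 446.1 -223.9] at held z [ 445.2 -222.8]
top [478.5 229. ] 12 at rack z [ 442.4 -294.8] at held z [ 441.4 -293.2]
scene [147.9 226.4] 16 at rack z [ 637.4 -297.7] at held z [ 639.1 -293.6]
scene [166.4 240.9] 17 at rack z [ 637.1 -227.4] at held z [ 638.9 -223.4]
scene [186.6 259.2] 18 at rack z [ 641.7 -147.8] at held z [ 643.5 -144.3]
```

View pics/w4.png

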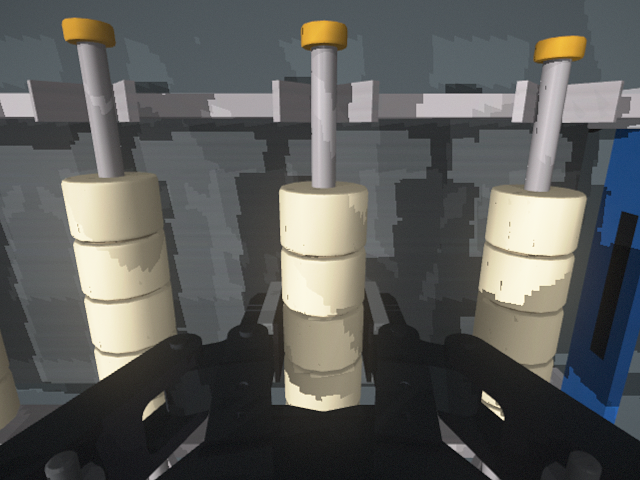

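The wrist view has the rod centred over the free vee: collar at (323,33), vee spanning about 273–378. It lines up laterally at -222.7 against a target of -223, and the yaw is right. I lower it gently the last few millimetres.

servo_tool([
  {"gripper": 20,"x": 0,"y": 0,"z": -2,"twist": 0},
  {"gripper": 20,"x": 0,"y": 0,"z": -1.5,"twist": 0},
  {"gripper": 20,"x": 0,"y": 0,"z": -1,"twist": 0},
  {"gripper": 20,"x": 0,"y": 0,"z": -0.5,"twist": 0},
  {"gripper": 20,"x": 0,"y": 0,"z": 0,"twist": 0},
  {"gripper": 20,"x": 0,"y": 0,"z": 0,"twist": 0},
])

```text
clock: 11.1
tcp_pos: [0.5115, -0.2859, 0.0503]
tool_rot: [3.136, -0.185, 0.0]
ft_force: [-0.3, -0.1, -3.0]
opening: 0.029
gripper_force: 30.2
```

servo_tool([
  {"gripper": 20,"x": 0,"y": 0,"z": -0.7,"twist": 0},
  {"gripper": 20,"x": 0,"y": 0,"z": 0,"twist": 0},
  {"gripper": 20,"x": 0,"y": 0,"z": 0,"twist": 0},
])

```text
clock: 11.4
tcp_pos: [0.5115, -0.2859, 0.0496]
tool_rot: [3.136, -0.186, -0.0]
ft_force: [0.1, 0.3, -3.0]
opening: 0.0291
gripper_force: 30.2
```

servo_tool([
  {"gripper": 20,"x": 0,"y": 0,"z": -0.7,"twist": 0},
  {"gripper": 20,"x": 0,"y": 0,"z": 0,"twist": 0},
  {"gripper": 20,"x": 0,"y": 0,"z": 0,"twist": 0},
])

```text
clock: 11.7
tcp_pos: [0.5116, -0.2862, 0.0491]
tool_rot: [3.136, -0.186, 0.001]
ft_force: [0.1, -0.0, -2.2]
opening: 0.0293
gripper_force: 30.3
```

servo_tool([
  {"gripper": 20,"x": 0,"y": 0,"z": -0.5,"twist": 0},
  {"gripper": 20,"x": 0,"y": 0,"z": 0,"twist": 0},
  {"gripper": 20,"x": 0,"y": 0,"z": 0,"twist": 0},
])

```text
clock: 12.0
tcp_pos: [0.5117, -0.2864, 0.0488]
tool_rot: [3.135, -0.186, 0.001]
ft_force: [-0.1, -1.6, 1.0]
opening: 0.0293
gripper_force: 30.4
```

servo_tool([
  {"gripper": 20,"x": 0,"y": -0.3,"z": -0.5,"twist": 0},
  {"gripper": 20,"x": 0,"y": 0,"z": 0,"twist": 0},
  {"gripper": 20,"x": 0,"y": 0,"z": 0,"twist": 0},
])

```text
clock: 12.3
tcp_pos: [0.5117, -0.2866, 0.0485]
tool_rot: [3.135, -0.185, 0.001]
ft_force: [-1.1, -1.2, 3.7]
opening: 0.0286
gripper_force: 30.7
```

```bash
python3 -c "from s import *;st()"
```

```text
12.3 [ 511.7 -286.6   48.5] ang -0.1182 z [ 6.e-04 -9.e-04 -1.e+00] F [-1.1 -1.2  3.7] [-0.29  0.31  0.07] op 28.6 30.6797660398297 v 0.002
```

The rod now bears on the rests: TCP at 48.5 mm as expected, and the weight is taken. I release slowly.

servo_tool([
  {"gripper": 28,"x": 0,"y": 0,"z": 0,"twist": 0},
  {"gripper": 30,"x": 0,"y": 0,"z": 0,"twist": 0},
  {"gripper": 32,"x": 0,"y": 0,"z": 0,"twist": 0},
  {"gripper": 35,"x": 0,"y": 0,"z": 0,"twist": 0},
  {"gripper": 40,"x": 0,"y": 0,"z": 0,"twist": 0},
  {"gripper": 45,"x": 0,"y": 0,"z": 0,"twist": 0},
  {"gripper": 50,"x": 0,"y": 0,"z": 0,"twist": 0},
  {"gripper": 50,"x": 0,"y": 0,"z": 0,"twist": 0},
  {"gripper": 50,"x": 0,"y": 0,"z": 0,"twist": 0},
], squeeze=20)

```text
clock: 13.2
tcp_pos: [0.5115, -0.2861, 0.0479]
tool_rot: [-3.136, 0.185, 0.0]
ft_force: [-0.9, -0.5, -0.2]
opening: 0.0496
gripper_force: 0.0
```

Run:
```python
from s import *
st()
a=-.119; R=np.array([[np.cos(a),np.sin(a)],[-np.sin(a),np.cos(a)]])
for n,b in (("wrist",(0,0,640,150)),("top",(430,120,525,245)),("scene",(130,180,200,300))):
  s=robot.snapshot(n)
  for r in brass(s,b,.07): print(n,r[0],r[1],(R@r[2]).round(1))
```

```text
13.2 [ 511.5 -286.1   47.9] ang -0.1181 z [-0.e+00  1.e-04 -1.e+00] F [-0.9 -0.5 -0.2] [-0.01  0.03 -0.02] op 49.6 0.0 v 0.001
wrist [64.7 21. ] 984 [ 643.3 -148. ]
wrist [324.  31.] 1018 [ 640.6 -223.2]
wrist [575.8  41.8] 1311 [ 637.8 -297.2]
top [454.3 141.4] 14 [ 639.7 -223.5]
top [446.7 224.1] 18 [ 445.  -222.5]
top [478.5 229. ] 12 [ 442.4 -294.8]
scene [147.9 226.4] 16 [ 637.4 -297.7]
scene [166.6 242.1] 17 [ 639.1 -223.9]
scene [186.6 259.2] 18 [ 641.7 -147.8]
```

Seated at -223 and the neighbours have not moved. I retract.

servo_tool([
  {"gripper": 50,"x": 0,"y": 0,"z": 5,"twist": 0},
  {"gripper": 50,"x": 0,"y": 0,"z": 12,"twist": 0},
  {"gripper": 50,"x": 0,"y": 0,"z": 25,"twist": 0},
  {"gripper": 50,"x": 0,"y": 0,"z": 30,"twist": 0},
  {"gripper": 50,"x": 0,"y": 0,"z": 35,"twist": 0},
  {"gripper": 50,"x": 0,"y": 0,"z": 30,"twist": 0},
  {"gripper": 50,"x": 0,"y": 0,"z": 15,"twist": 0},
  {"gripper": 50,"x": 0,"y": 0,"z": 0,"twist": 0},
  {"gripper": 50,"x": 0,"y": 0,"z": 0,"twist": 0},
  {"gripper": 50,"x": 0,"y": 0,"z": 0,"twist": 0},
])

```text
clock: 14.35
tcp_pos: [0.5106, -0.2859, 0.1986]
tool_rot: [-3.135, 0.185, 0.004]
ft_force: [-0.0, 0.7, -0.5]
opening: 0.0505
gripper_force: 0.0
```

Run:
```python
from s import *
st()
a=-.119; R=np.array([[np.cos(a),np.sin(a)],[-np.sin(a),np.cos(a)]])
for n,b in (("wrist",(0,0,640,400)),("scene",(130,180,290,300))):
  s=robot.snapshot(n); cv2.imwrite(f"pics/{n}_end.png",s["img"][:,:,::-1])
  for r in brass(s,b,.07): print(n,r[0],r[1],(R@r[2]).round(1),s["range_z"][int(r[0][1]),int(r[0][0])])
```

```text
14.35 [ 510.6 -285.9  198.6] ang -0.118 z [-0.0025  0.0011 -1.    ] F [-0.   0.7 -0.5] [ 0.03  0.01 -0.02] op 50.5 0.0 v 0.008
wrist [214.4  80.9] 194 [ 642.9 -148.6] 0.24851424
wrist [105.6  83.8] 211 [641.1 -74.1] 0.24741726
wrist [323.5  84.8] 190 [ 640.3 -223. ] 0.24731861
wrist [432.6  88.6] 193 [ 637.9 -297.7] 0.24842651
wrist [144.1 334.5] 137 [447.4 -74.1] 0.3024085
wrist [323.4 336. ] 137 [ 446.  -222.8] 0.30224544
wrist [606.8 396.5] 190 [ 386.2 -470.8] 0.40236497
scene [206.5 182.5] 10 [ 441.  -299.3] 1.5618514
scene [225.8 197.1] 11 [ 443.8 -222.6] 1.5334983
scene [245.5 211.6] 13 [ 445.8 -148.6] 1.5006571
scene [147.9 226.4] 16 [ 637.4 -297.7] 1.4699421
scene [267.3 226.4] 11 [444.6 -73. ] 1.469619
scene [166.6 242.1] 17 [ 639.1 -223.9] 1.4402283
scene [186.6 259.2] 18 [ 641.7 -147.8] 1.4071726
scene [208.5 275.6] 22 [639.8 -73.2] 1.3805461
```

View pics/wrist_end.png

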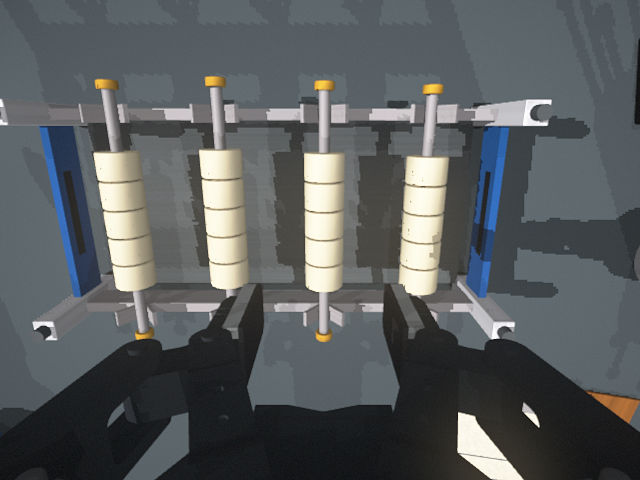

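The wrist view shows all four rods seated side by side. The new rod's collars at (323,85) and (323,336) are level with its neighbours, and the gripper is clear.

```bash
python3 -c "from plant import robot;print(robot.close_job())"
```

```text
the job is handed in; nothing more can be done
None
```

The new rod is in the frame's free place with both ends in their vee rests, the three racked rods have not moved, and the job was handed in at about 14.5 s with the gripper clear.

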